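# Lay the carved panel down against the bench stop

## Task

Get the carved wooden panel ready to work on: push it over towards the dark stop batten so that it lies flat on the plywood board with its carved face up, then push it along the board until its leading end sits square and flush against the stop. Only push it with the fingers: do not lift it off the board, and leave the mallet, the tin and the gouge where they are.

Things in the scene. Friction and masses are not known exactly. Their poses are not given: they have to be found in the camera images.
- board: plywood carving board fixed on the bench at varying place and heading, 360 (x) x 220 (y) x 12 mm thick; origin at the centre of its underside, z up. A dark wooden stop batten, 35 mm deep, as wide as the board, rises 26 mm above the board's top along its +x end; its flat face, which the panel meets, is 145 mm from the origin along +x
- stop_face (a point): middle of the foot of the stop's face, where it meets the board's top (board frame x 145, y 0, z 12 mm); axes as the board
- panel: loose reddish wooden panel, 0.3 to 0.6 kg, 45 (own x) x 100 (own y) x 150 mm tall (own z), standing on end on the board, 50 to 90 mm from its middle, away from the stop; origin at the centre of its lower end. The 100 x 150 face on its own -x side, looking away from the stop (within 0.2 rad), bears a dark carved double spiral with a border; the other side is plain
- panel_heel (a point): middle of the panel's lower edge on its plain side (own x +22.5 mm, z 0). Pushed high on the carved face the panel tips about this edge, which stays down on the board, falls by itself past about 17 degrees and comes to lie a few centimetres short of the stop, own z towards the stop, own x down
- panel_top (a point): centre of the panel's upper end face, 150 mm along its own z from its origin: the end that meets the stop
- mallet: loose turned wooden mallet standing on its head beside the board: head 80 mm across and 95 mm tall, handle 30 mm thick up to 168 mm; origin under its centre. Leave alone
- tin: loose yellow round wax tin beside the board, 72 mm across, 40 mm tall; origin under its centre. Leave alone
- gouge: loose gouge lying beside the board: wooden handle 24 x 22 mm and steel blade, 235 mm long along its x; origin near the middle on the bench. Leave alone
Mind the look-alikes: they are no part of the job. There is more than one size of the panel; the one meant has the size given above.

How it is judged (in metres and radians):
At the end, for the whole second after the job is handed in: The panel lies flat on the board, carved face up (within 5 degrees), its upper end against the stop (centre within 4 mm) and square to it (within 0.06 rad), not hanging over the board's long edges by more than 2 mm, at rest (angle between panel's own x axis and vertical above 3.05 rad and x of panel_top in the frame of board between 0.141 and 0.149 m and angle between the z axis of panel and the x axis of board, either way round below 0.06 rad and y of panel_top in the frame of board between -0.062 and 0.062 m and z of panel_top in the frame of board below 0.039 m and linear speed of panel below 0.01 m/s); the robot touches nothing.
It fails at once if the panel is lifted or carried (the edge it tips about rises more than 20 mm off the board), or tipped some other way (height (world z) of panel_heel above 0.032 m).
It fails at once if the mallet is moved more than 20 mm or knocked over (distance of mallet from where it was at the start of the episode above 0.02 m or angle between mallet's own z axis and vertical above 0.4 rad).
It fails at once if the tin is moved more than 20 mm or tipped (distance of tin from where it was at the start of the episode above 0.02 m or angle between tin's own z axis and vertical above 0.4 rad).
It fails at once if the gouge is moved more than 20 mm (distance of gouge from where it was at the start of the episode above 0.02 m).
It also fails if it takes over 45 s, if anything falls off the work surface, if the arm or the gripper's body presses on something with over 40 N, if the wrist force passes 120 N, or if a joint passes its speed limit or range.

## Robot

A 7-joint arm with a two-finger parallel gripper is mounted at the origin on the work surface. World frame = base frame: x ahead of the robot, y to its left, z up, the work surface at z = 0. Lengths are in mm, angles in rad, forces in N, time in s.
With the tool pointing down it reaches from about 400 to 875 mm from the base axis. Payload 4.4 kg.
Tool frame: the origin (TCP) lies on the centre line of the jaws, within the pads' length; the fingertips stand 14 mm ahead of it and the grasp point (between the pads) lies 5 mm behind it (tips_ahead is the distance from the TCP to the fingertips, in mm); z points along the fingers, y is the line along which they close (so a half turn about z gives the same grasp; the last joint's range is limited). The gripper opens to 85 mm and grips with 20 to 120 N. Pads are 22 mm wide; open, the fingers measure 114 mm over their backs; the gripper's body (76 mm by 85 mm) begins 54 mm behind the grasp point. The pads swing forward as they close: fully open they stand 13 mm farther back than shut.
Start: joints at [1.113, 0.628, 0.038, 1.517, -0.027, 0.996, -0.02], TCP at [248.233, -600.748, 222.113] pointing down, gripper open.
Joint ranges: [-3.06, 3.06], [-0.37, 2.12], [-1.25, 1.32], [0.18, 2.47], [-1.1, 4.24], [0.23, 1.98], [-2.94, 2.94]. Speed limits (rad/s): [2.57, 2.57, 3.14, 3.14, 3.14, 3.14, 3.14].

## Interface

Orientations are given as [roll, pitch, yaw] about the fixed x, y, z axes, in that order (R = Rz(yaw) Ry(pitch) Rx(roll)).
In Python, from cell import * gives the robot as it stands.
- The arm moves only by the tool move_arm, never from a script. Its argument "rows" is text: rows parted by semicolons, each of 7 numbers parted by spaces: the shift along the tool's x, y, z scaled (see below), then the turn, a rotation vector about the tool's x, y, z scaled (see below), then the closure, from -1 (fully open) to 1 (shut). A call has 1 to 12 rows; each row is the pose to reach, as a shift and turn from the pose commanded when the call began, along the tool's axes at that moment; what a row does not reach only later rows make up. The controller multiplies each number of a shift by 0.3 m and each number of a turn by pi/2 rad. A row lasts 1/12 s, in which the tool goes at most 41.7 mm and 7.16 degrees, less where a joint would pass 70% of its speed; a pose out of reach is approached as far as the arm can. A call with a number of a shift or a turn outside -1 to 1 is refused whole. A call with a gripper value outside its range is refused whole. The fingers move at their own pace and stop on an object; the grip force is fixed at half the most. Time passes only in rows, so rows that repeat a pose let the fingers close. It gives the time, the measured TCP pose, the force, the opening and the grip force at its end, in the units of the state.
- read_state(): the state, without advancing time (a new reading comes with each control period).
- get_image(name): name is "side" or "top"; returns a dict with "img" (420x560x3 uint8, red, green, blue), "vfov" (degrees; the focal length in pixels is half the picture's height over the tangent of half this angle, whatever the lens; pixels are square), "cx", "cy" (the principal point, pixels), "extrinsics" (4x4, takes a point from camera to world coordinates). Camera axes: x right, y up, looking along -z (the intrinsics and any distortion apply to the point x, -y, -z); pixel columns grow to the right and rows downward; lengths in mm; the calibration is good to about 2 mm. A picture is of the moment at which its call begins. There is no depth.
- finish_job(): hands the job in; it is judged then, once.
The state is a dict: "clock": time; "qpos": joint angles; "qd": joint speeds; "tau": joint torques, N m; "eef_pos": TCP position; "tool_rot": TCP orientation; "force": force on the tool from outside, world axes, zero at the start; "torque": the same for the moment, N m; "width": finger opening in mm; "gripper_force": force on a finger pad.
Only numpy, scipy, OpenCV 4.12 (cv2) and the standard library are available. Lean on these libraries where they do the work, as an engineer would, in place of code of your own. Each camera call takes 0.05 s, during which the arm holds its last target. There are 200 camera calls.

## Working session

There is one attempt and no reset: what is moved stays moved. The work goes in short steps, Python scripts to look and compute and a tool call to move; the robot and the scene stay as the last step left them, time stands still between calls to the robot, and variables do not carry over. Pictures are saved under pics/ and viewed, at most 10 in all, crops included, and the job is handed in when it is done.

Besides the shell and the picture viewer there is one more tool, called after "Call:" as a command line: name --argument value ..., lists and objects as JSON in quotes. move_arm: Moves the arm, as the interface text tells. Its arguments: {"type":"object","properties":{"rows":{"type":"string"}},"required":["rows"]}

```bash
mkdir -p pics
cat > h.py <<'E'
from cell import *
import numpy as np, cv2
def snap(n,f):
    d=get_image(n); cv2.imwrite('pics/'+f,d['img'][:,:,::-1].copy()); 
    np.savez('pics/'+f+'.npz',**{k:v for k,v in d.items() if isinstance(v,(int,float,list,np.ndarray,np.floating))}); return d
def ray(d,u,v):
    E=np.array(d['extrinsics']); f=210/np.tan(np.radians(float(d['vfov']))/2)
    r=np.array([(u-d['cx'])/f,-(v-d['cy'])/f,-1]); return E[:3,3],E[:3,:3]@r
def at(d,u,v,z):
    o,r=ray(d,u,v); return (o+r*(z-o[2])/r[2]).round(1)
def proj(d,p):
    E=np.array(d['extrinsics']); f=210/np.tan(np.radians(float(d['vfov']))/2)
    q=E[:3,:3].T@(np.array(p)-E[:3,3]); return (float(d['cx'])+f*q[0]/-q[2], float(d['cy'])-f*q[1]/-q[2])
E
python3 - <<'E'
from h import *
for n in('top','side'):
    d=snap(n,n+'0.png'); print({k:v for k,v in d.items() if k!='img'})
    cv2.imwrite('pics/%s0b.png'%n,cv2.resize(d['img'][:,:,::-1],(800,600),interpolation=cv2.INTER_CUBIC))
print(read_state())
E
```

```text
{'vfov': 44.41198658408957, 'cx': 279.53078296245, 'cy': 207.6979570950969, 'extrinsics': array([[ 1.04363645e-02,  9.89935357e-01, -1.41134942e-01,
         4.12533881e+02],
       [-9.99928866e-01,  9.51664732e-03, -7.18997361e-03,
         1.04289046e+02],
       [-5.77447762e-03,  1.41199940e-01,  9.89964258e-01,
         1.12284448e+03],
       [ 0.00000000e+00,  0.00000000e+00,  0.00000000e+00,
         1.00000000e+00]])}
{'vfov': 54.492797149997145, 'cx': 275.50558106410375, 'cy': 213.12033121683487, 'extrinsics': array([[ 9.94214560e-01,  8.04483028e-02, -7.11721872e-02,
         5.05021606e+02],
       [-1.07323499e-01,  7.70961313e-01, -6.27774100e-01,
        -3.43313961e+02],
       [ 4.36764201e-03,  6.31780599e-01,  7.75134955e-01,
         6.65063440e+02],
       [ 0.00000000e+00,  0.00000000e+00,  0.00000000e+00,
         1.00000000e+00]])}
{'clock': 0.1, 'qpos': array([ 1.11320072,  0.62923431,  0.03848247,  1.51827861, -0.02702608,
        0.99630966, -0.02000098]), 'qd': array([ 4.37006261e-04,  2.53065401e-04, -6.40012553e-04, -3.20772842e-03,
        1.04175298e-03, -1.43205594e-05,  8.68654489e-04]), 'tau': array([ 2.24062176e-03, -5.64527643e+01,  1.22993454e+00, -1.93969882e+01,
        1.11818526e-02,  5.48079508e-03,  3.23261213e-05]), 'eef_pos': array([ 247.99346837, -600.20130158,  221.29088104]), 'tool_rot': array([-3.13988171e+00,  1.68580121e-05,  3.91749694e-01]), 'force': array([ 0.00815536,  0.01643848, -0.3315077 ]), 'torque': array([0.01371847, 0.02447379, 0.04029664]), 'gripper_force': 0.0, 'width': 85.36798472233713}
```

View pics/top0b.png

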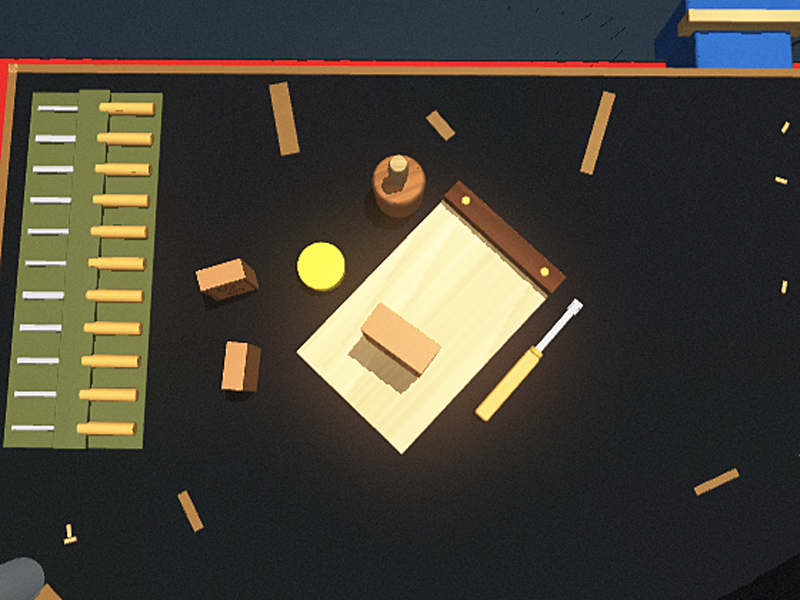

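View pics/side0b.png

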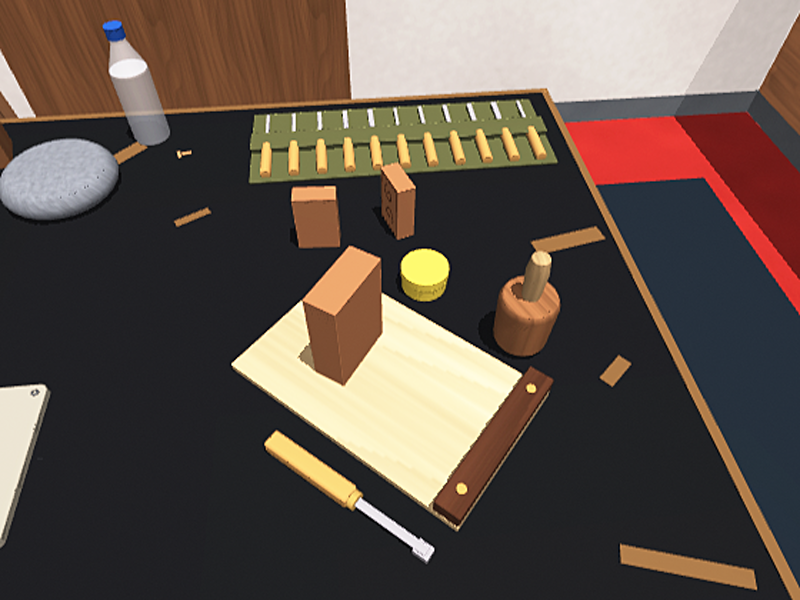

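The top view shows the board with corners at (297,351), (402,454), (547,298) and (441,201), with the stop at the upper right. The panel's top face is at about (379,303), (440,347), (424,376) and (361,331). The mallet is at (398,190), the tin at (321,267), and the gouge runs from (482,415) to (578,303). The side view agrees: the heel corners are at (343,384) and (382,335).

```bash
cat > m.py <<'E'
from h import *
L=lambda n:dict(np.load('pics/%s0.png.npz'%n))
t,s=L('top'),L('side'); k=.7
P=lambda d,pts,z:np.array([at(d,u*k,v*k,z)[:2] for u,v in pts])
if __name__=='__main__':
  b=P(t,[(297,351),(402,454),(547,298),(441,201)],12); bs=P(s,[(232,365),(434,503),(522,374)],12)
  print('board top',b,'side',bs,[np.linalg.norm(b[i]-b[i-1]).round(1) for i in range(4)])
  for n,p in(('top',P(t,[(379,303),(440,347),(424,376),(361,331)],162)),('side',P(s,[(350,247),(382,262),(336,314),(304,298)],162))):
    print(n,p,p.mean(0),[np.linalg.norm(p[i]-p[i-1]).round(1) for i in range(4)])
  print('heel side',P(s,[(343,384),(382,335)],12))
  print('stop top',P(t,[(566,277),(458,181)],38), P(s,[(552,379),(458,514)],38))
  print('mallet',P(t,[(398,163)],168),P(t,[(398,190)],95),'tin',P(t,[(321,263)],40),'gouge',P(t,[(482,415),(578,303)],15))
E
python3 m.py
```

```text
board top [[ 486.5  266.2]
 [ 335.6  105.9]
 [ 571.1 -112.8]
 [ 721.9   49.1]] side [[ 339.9  104.5]
 [ 579.4 -107.5]
 [ 720.8   50.3]] [np.float64(320.2), np.float64(220.2), np.float64(321.4), np.float64(221.3)]
top [[540.9 138. ]
 [483.6  57.4]
 [445.7  78.1]
 [503.6 161.1]] [493.45 108.65] [np.float64(43.9), np.float64(98.9), np.float64(43.2), np.float64(101.2)]
side [[508.4 158.8]
 [544.5 130. ]
 [486.8  57.2]
 [452.1  83.9]] [497.95  107.475] [np.float64(93.7), np.float64(46.2), np.float64(92.9), np.float64(43.8)]
heel side [[485.2  59.7]
 [543.1 132.9]]
stop top [[ 599.4 -136.7]
 [ 746.3   24.6]] [[ 748.    23.4]
 [ 600.3 -131.4]]
mallet [[730.6 114.9]] [[714.6 115.3]] tin [[616.8 230.1]] gouge [[ 393.9  -12.5]
 [ 563.4 -159.1]]
```

```bash
cat > go.py <<'E'
import sys
from h import *
from scipy.spatial.transform import Rotation as R
# args: x y z yaw -> shift/turn numbers
s=read_state(); T=R.from_euler('xyz',s['tool_rot'])
p=np.array(s['eef_pos']); print(s['clock'],p.round(1),s['tool_rot'].round(3),s['force'].round(1),s['width'])
a=list(map(float,sys.argv[1:]))
for i in range(0,len(a),4):
    x=a[i:i+4]; 
    print(x,(T.inv().apply(np.array(x[:3])-p)/300).round(3), ((T.inv()*R.from_euler('xyz',[np.pi,0,x[3]])).as_rotvec()/(np.pi/2)).round(3))
E
python3 go.py 430 -200 230 1.884  447 144 230 2.505
```

```text
0.1 [ 248.  -600.2  221.3] [-3.14   0.     0.392] [ 0.   0.  -0.3] 85.36798472233713
[430.0, -200.0, 230.0, 1.884] [ 1.07  -1.001 -0.027] [-0.001 -0.001 -0.95 ]
[447.0, 144.0, 230.0, 2.505] [ 1.56  -2.04  -0.026] [-1.000e-03 -1.000e-03 -1.345e+00]
```

Call:
move_arm --rows "0.95 -0.89 -0.03 0 0 -0.95 -0.2;0.95 -0.89 -0.03 0 0 -0.95 -0.2;0.95 -0.89 -0.03 0 0 -0.95 -0.2;0.95 -0.89 -0.03 0 0 -0.95 -0.2;0.95 -0.89 -0.03 0 0 -0.95 -0.2;0.95 -0.89 -0.03 0 0 -0.95 -0.2;0.95 -0.89 -0.03 0 0 -0.95 -0.2;0.95 -0.89 -0.03 0 0 -0.95 -0.2;0.95 -0.89 -0.03 0 0 -0.95 -0.2;0.95 -0.89 -0.03 0 0 -0.95 -0.2;0.95 -0.89 -0.03 0 0 -0.95 -0.2;0.95 -0.89 -0.03 0 0 -0.95 -0.2"

```text
clock: 1.1
eef_pos: [410.3, -243.3, 231.1]
tool_rot: [3.142, -0.0, 1.894]
force: [-0.4, 0.3, 0.4]
width: 51.2
gripper_force: 0.0
```

```bash
python3 go.py 440 144 230 2.505
```

```text
1.1 [ 410.3 -243.3  231.1] [ 3.142 -0.     1.894] [-0.4  0.3  0.4] 51.187629820425286
[440.0, 144.0, 230.0, 2.505] [1.193 0.504 0.004] [ 0.    -0.    -0.389]
```

Call:
move_arm --rows "1 0.42 0 0 0 -0.39 -0.2;1 0.42 0 0 0 -0.39 -0.2;1 0.42 0 0 0 -0.39 -0.2;1 0.42 0 0 0 -0.39 -0.2;1 0.42 0 0 0 -0.39 -0.2;1 0.42 0 0 0 -0.39 -0.2;1 0.42 0 0 0 -0.39 -0.2;1 0.42 0 0 0 -0.39 -0.2;1 0.42 0 0 0 -0.39 -0.2;1 0.42 0 0 0 -0.39 -0.2"

```text
clock: 1.93
eef_pos: [436.9, 81.2, 231.1]
tool_rot: [3.141, -0.0, 2.502]
force: [-0.6, -0.6, 0.1]
width: 51.1
gripper_force: 0.0
```

```bash
python3 go.py 440 146 230 2.505 440 146 146 2.505
```

```text
1.9333 [436.9  81.2 231.1] [ 3.141 -0.     2.502] [-0.6 -0.6  0.1] 51.14195858610861
[440.0, 146.0, 230.0, 2.505] [0.121 0.179 0.004] [ 0.    -0.    -0.002]
[440.0, 146.0, 146.0, 2.505] [0.12  0.179 0.284] [ 0.    -0.    -0.002]
```

Call:
move_arm --rows "0.12 0.18 0 0 0 0 -0.2;0.12 0.18 0 0 0 0 -0.2;0.12 0.18 0.1 0 0 0 -0.2;0.12 0.18 0.2 0 0 0 -0.2;0.12 0.18 0.28 0 0 0 -0.2;0.12 0.18 0.28 0 0 0 -0.2"

```text
clock: 2.43
eef_pos: [438.0, 140.5, 143.4]
tool_rot: [-3.133, -0.004, 2.495]
force: [-0.2, -0.4, 0.0]
width: 51.2
gripper_force: 0.0
```

Run:
```python
from h import *
a=snap('top','t1.png')['img'][90:330,120:440]; b=snap('side','s1.png')['img'][90:390,130:430]
a=cv2.resize(a,(400,300));b=cv2.resize(b,(400,400)); c=np.zeros((400,800,3),np.uint8); c[:300,:400]=a;c[:,400:]=b
cv2.imwrite('pics/c1.png',c[:,:,::-1]); s=read_state(); print(s['eef_pos'],s['clock'])
```

```text
[440.50337396 142.4869848  146.86161968] 2.5333
```

View pics/c1.png

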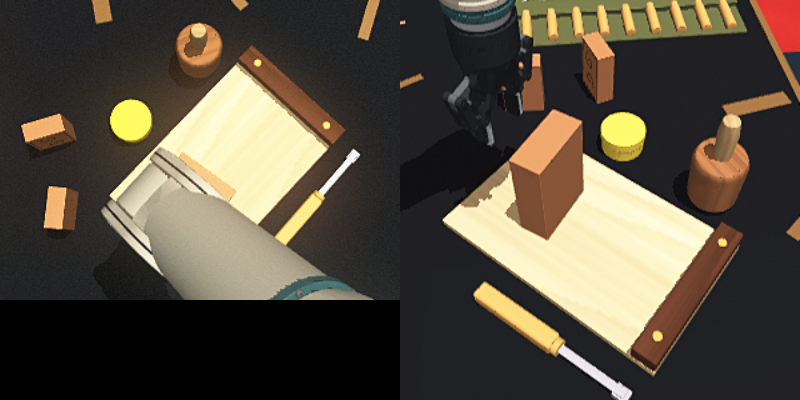

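Call:
move_arm --rows "-0.05 0.013 0 0 0 0 -0.2;-0.08 0.013 0 0 0 0 -0.2;-0.1 0.013 0 0 0 0 -0.2;-0.12 0.013 0 0 0 0 -0.2;-0.14 0.013 0 0 0 0 -0.2;-0.16 0.013 0 0 0 0 -0.2;-0.18 0.013 0 0 0 0 -0.2;-0.18 0.013 0 0 0 0 -0.2"

```text
clock: 3.2
eef_pos: [488.7, 114.4, 149.8]
tool_rot: [3.138, 0.004, 2.495]
force: [0.3, 0.6, -0.3]
width: 51.4
gripper_force: 0.0
```

Run:
```python
from h import *
b=snap('side','s2.png')['img'][90:390,130:430]
cv2.imwrite('pics/c2.png',cv2.resize(b,(500,500))[:,:,::-1]); s=read_state(); print(s['eef_pos'],s['clock'],s['force'])
```

```text
[487.68080233 114.13216873 148.86069212] 3.25 [-0.85906376 -0.06593477 -0.47835412]
```

View pics/c2.png

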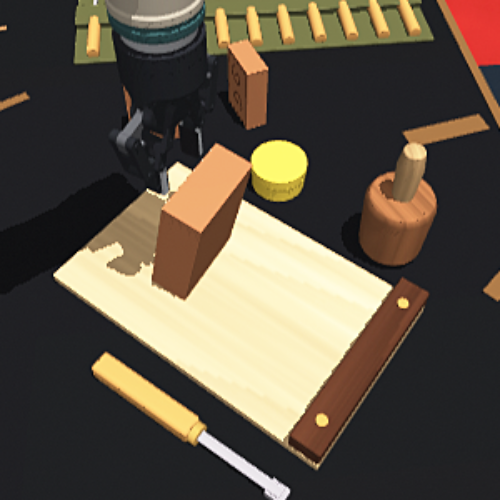

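The panel at (200,225) leans slightly towards the stop, with the fingers behind it at about (165,185). I'll keep pushing.

Call:
move_arm --rows "-0.02 0 0 0 0 0 -0.2;-0.04 0 0 0 0 0 -0.2;-0.06 0 0 0 0 0 -0.2;-0.08 0 0 0 0 0 -0.2;-0.1 0 0 0 0 0 -0.2;-0.12 0 0 0 0 0 -0.2;-0.12 0 0 0 0 0 -0.2;-0.12 0 0 0 0 0 -0.2;-0.12 0 0 0 0 0 -0.2"

```text
clock: 4.0
eef_pos: [514.8, 93.0, 147.0]
tool_rot: [-3.141, -0.0, 2.497]
force: [-0.2, 0.6, 0.4]
width: 51.1
gripper_force: 0.0
```

Run:
```python
from h import *
b=snap('side','s3.png')['img'][90:390,130:430]
cv2.imwrite('pics/c3.png',cv2.resize(b,(600,600))[:,:,::-1]); s=read_state(); print(s['eef_pos'],s['clock'],s['force'])
```

```text
[514.75355672  93.14586813 147.08059927] 4.05 [ 0.36280465 -0.73886231 -0.38547596]
```

View pics/c3.png

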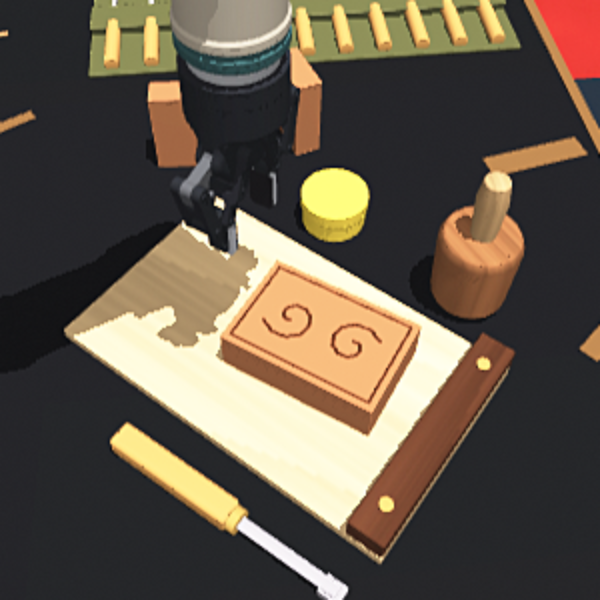

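The panel lies carved face up, with top-face corners at about (280,265), (419,328), (371,408) and (222,340) in the crop, a few centimetres short of the stop.

```bash
python3 - <<'E'
from h import *
s=dict(np.load('pics/s3.png.npz'))
o=np.array([541.6,68.5]); h=-.748; M=np.array([[np.cos(h),np.sin(h)],[-np.sin(h),np.cos(h)]])
for z,l in((57,[(280,265),(419,328),(371,408),(222,340)]),(12,[(368,432),(222,360),(468,348),(348,525)])):
  p=np.array([at(s,u/2+130,v/2+90,z)[:2] for u,v in l]); print(p,(M@(p-o).T).T.round(1))
E
python3 go.py 480 130 147 2.394
```

```text
[[548.1 127.5]
 [664.1  44. ]
 [608.2 -29.6]
 [489.1  49.7]] [[-35.4  47.7]
 [106.5  65.4]
 [115.5 -26.6]
 [-25.7 -49.5]]
[[ 609.3  -29. ]
 [ 486.7   57. ]
 [ 717.    45.8]
 [ 579.6 -108.1]] [[ 115.9  -25.4]
 [ -32.4  -45.8]
 [ 144.   102.7]
 [ 148.  -103.6]]
4.05 [514.8  93.1 147.1] [-3.141 -0.     2.497] [ 0.4 -0.7 -0.4] 51.44032022290668
[480.0, 130.0, 147.0, 2.394] [0.166 0.029 0.   ] [-0.    -0.     0.066]
```

```bash
python3 go.py 490 120 147 2.394 490 120 37 2.394
```

```text
4.05 [514.8  93.1 147.1] [-3.141 -0.     2.497] [ 0.4 -0.7 -0.4] 51.44032022290668
[490.0, 120.0, 147.0, 2.394] [0.12  0.022 0.   ] [-0.    -0.     0.066]
[490.0, 120.0, 37.0, 2.394] [0.12  0.022 0.367] [-0.    -0.     0.066]
```

Call:
move_arm --rows "0.12 0.022 0 0 0 0.066 -0.2;0.12 0.022 0 0 0 0.066 -0.2;0.12 0.022 0.1 0 0 0.066 -0.2;0.12 0.022 0.2 0 0 0.066 -0.2;0.12 0.022 0.3 0 0 0.066 -0.2;0.12 0.022 0.34 0 0 0.066 -0.2;0.12 0.022 0.365 0 0 0.066 -0.2;0.12 0.022 0.365 0 0 0.066 -0.2;0.12 0.022 0.365 0 0 0.066 -0.2;0.12 0.022 0.365 0 0 0.066 -0.2"

```text
clock: 4.88
eef_pos: [491.0, 120.3, 38.6]
tool_rot: [3.14, 0.001, 2.393]
force: [-0.2, -0.8, 0.2]
width: 51.2
gripper_force: 0.0
```

```bash
python3 go.py 529.9 79.4 37 2.394
```

```text
4.8833 [491.  120.3  38.6] [3.140e+00 1.000e-03 2.393e+00] [-0.2 -0.8  0.2] 51.15409098728935
[529.9, 79.4, 37.0, 2.394] [-0.188 -0.012  0.006] [ 0.001  0.001 -0.   ]
```

Call:
move_arm --rows "-0.03 0 0 0 0 0 -0.2;-0.05 0 0 0 0 0 -0.2;-0.07 0 0 0 0 0 -0.2;-0.085 0 0 0 0 0 -0.2;-0.1 0 0 0 0 0 -0.2;-0.115 0 0 0 0 0 -0.2;-0.13 0 0 0 0 0 -0.2;-0.14 0 0 0 0 0 -0.2;-0.15 0 0 0 0 0 -0.2;-0.16 0 0 0 0 0 -0.2;-0.17 0 0 0 0 0 -0.2;-0.17 0 0 0 0 0 -0.2"

```text
clock: 5.88
eef_pos: [528.3, 84.4, 37.6]
tool_rot: [3.141, 0.001, 2.392]
force: [-0.9, 2.4, 1.5]
width: 51.2
gripper_force: 1.1
```

Run:
```python
from h import *
b=snap('side','s4.png')['img'][170:370,200:440]
cv2.imwrite('pics/c4.png',cv2.resize(b,(720,600),interpolation=cv2.INTER_CUBIC)[:,:,::-1]); s=read_state(); print(s['eef_pos'],s['clock'],s['force'])
```

```text
[528.16314116  84.27252341  37.51974656] 5.9333 [-0.00732878  1.78546595  0.4702216 ]
```

View pics/c4.png

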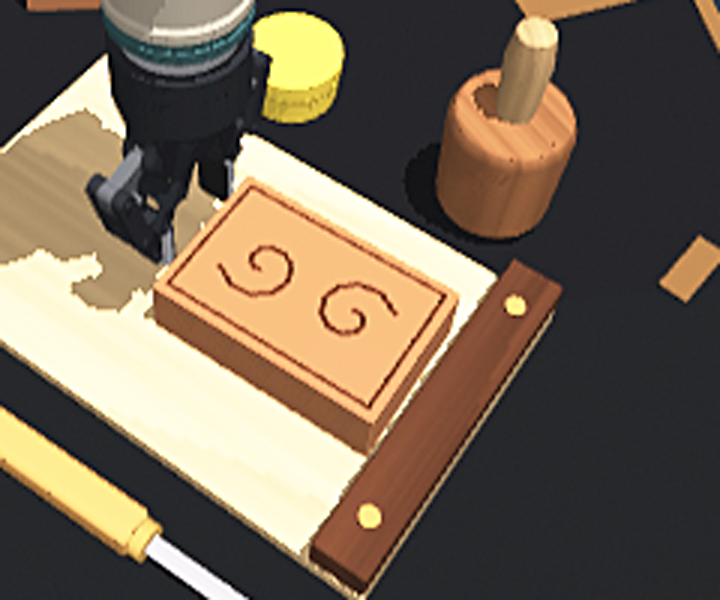

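The panel is almost square to the stop, with a gap of about 8 mm by the panel's lower right corner at (370,445). I'll keep pushing slowly until the force rises.

Call:
move_arm --rows "-0.01 0 0 0 0 0 -0.2;-0.02 0 0 0 0 0 -0.2;-0.03 0 0 0 0 0 -0.2;-0.03 0 0 0 0 0 -0.2"

```text
clock: 6.27
eef_pos: [534.0, 79.0, 37.5]
tool_rot: [-3.141, -0.001, 2.393]
force: [-2.5, 4.1, 0.1]
width: 50.9
gripper_force: 2.3
```

Call:
move_arm --rows "-0.01 0 0 0 0 0 -0.2;-0.015 0 0 0 0 0 -0.2;-0.015 0 0 0 0 0 -0.2"

```text
clock: 6.52
eef_pos: [534.1, 79.0, 37.4]
tool_rot: [-3.14, -0.006, 2.394]
force: [-10.3, 10.8, 6.3]
width: 51.2
gripper_force: 6.7
```

Call:
move_arm --rows "-0.01 0 0 0 0 0 -0.2;-0.015 0 0 0 0 0 -0.2;-0.015 0 0 0 0 0 -0.2"

```text
clock: 6.77
eef_pos: [534.1, 78.9, 37.3]
tool_rot: [-3.139, -0.012, 2.396]
force: [-17.0, 15.0, 11.1]
width: 51.4
gripper_force: 11.2
```

Run:
```python
from h import *
b=snap('side','s5.png')['img'][200:340,240:420]
cv2.imwrite('pics/c5.png',cv2.resize(b,(771,600),interpolation=cv2.INTER_CUBIC)[:,:,::-1]); s=read_state(); print(s['eef_pos'],s['clock'],s['force'])
```

```text
[534.15535942  78.89986211  37.3428086 ] 6.8167 [-16.60116549  15.9706271   10.95186781]
```

View pics/c5.png

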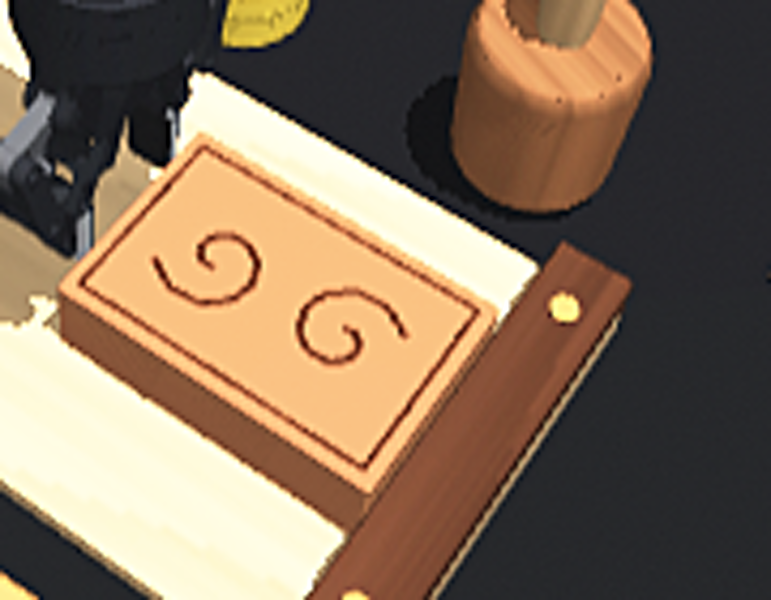

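The panel's end edge, from (495,310) to (370,515), sits flush along the stop with no gap. I'll back the fingers off and check that nothing springs back.

Call:
move_arm --rows "0.02 0 0 0 0 0 -0.2;0.04 0 0 0 0 0 -0.2;0.08 0 0 0 0 0 -0.2;0.12 0 0 0 0 0 -0.2;0.15 0 0 0 0 0 -0.2;0.15 0 -0.1 0 0 0 -0.2;0.15 0 -0.2 0 0 0 -0.2;0.15 0 -0.3 0 0 0 -0.2;0.15 0 -0.3 0 0 0 -0.2;0.15 0 -0.3 0 0 0 -0.2;0.15 0 -0.3 0 0 0 -0.2"

```text
clock: 7.73
eef_pos: [507.5, 103.1, 127.4]
tool_rot: [-3.141, 0.001, 2.393]
force: [0.0, 0.2, -0.4]
width: 51.3
gripper_force: 0.0
```

Run:
```python
from h import *
b=snap('side','s6.png')['img'][170:370,200:440]
cv2.imwrite('pics/c6.png',cv2.resize(b,(720,600),interpolation=cv2.INTER_CUBIC)[:,:,::-1]); s=read_state(); print(s['eef_pos'],s['clock'],s['force'],abs(s['qd']).max())
```

```text
[507.05749686 103.00196353 126.83341073] 7.7833 [-0.06205554  0.2194276   0.75140879] 0.014492024444696943
```

View pics/c6.png

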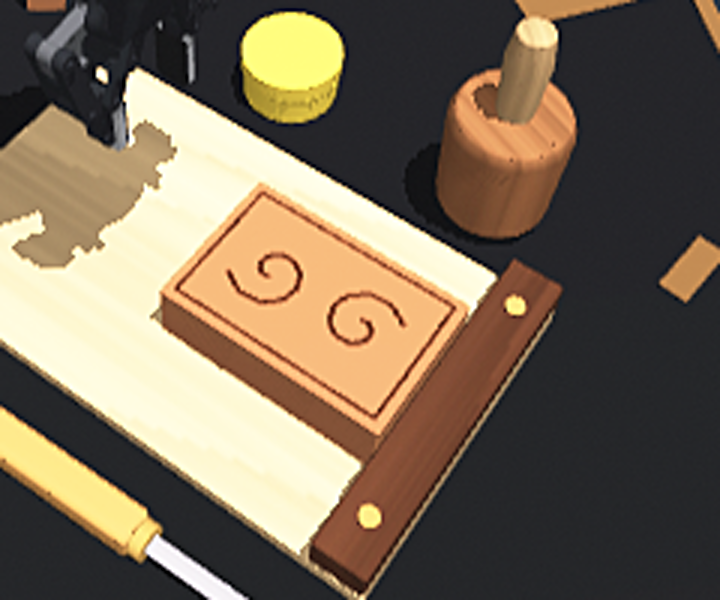

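The panel is flat and square with its end against the stop at (380,450)–(465,310). The fingers are clear, and the mallet, tin and gouge have not moved.

```bash
python3 -c "
from cell import *
print(finish_job())"
```

```text
the job is handed in; nothing more can be done
None
```

I handed the job in: in the last picture the panel lies flat, carved face up, square and flush against the stop, with the mallet, tin and gouge unmoved; no verdict came back.

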